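Shut, latch and start the board-test fixture

ROBOT

A 7-joint arm with a two-finger parallel gripper is mounted at the origin on the work surface. World frame = base frame: x ahead of the robot, y to its left, z up, the work surface at z = 0. Lengths are in m, angles in degrees, forces in N, time in s.
With the tool pointing down it reaches from about 0.425 to 0.875 m from the base axis. Payload 4.7 kg.
Tool frame: the origin (TCP) lies at the very end of the fingers, on their centre line; the grasp point (between the pads) lies 19 mm behind it (env.grip_point_offset is the distance from the TCP to the grasp point, in m); z points along the fingers, y is the line along which they close (so a half turn about z gives the same grasp; the last joint's range is limited). The gripper opens to 87 mm and grips with 3 to 60 N. Pads are 19 mm wide; open, the fingers measure 117 mm over their backs; the gripper's body (75 mm by 190 mm) begins 51 mm behind the grasp point.
Start: joints at [-69.265, 18.392, -4.016, 83.108, 1.295, 78.541, -3.26], TCP at [0.222, 0.611, 0.223] pointing down, gripper open.
Joint ranges: [-163.93, 163.93], [-17.29, 119.83], [-79.2, 71.16], [3.27, 140.29], [-89.18, 269.18], [5.43, 117.66], [-154.24, 154.24]. Speed limits (degrees/s): [147.25, 147.25, 180, 180, 180, 180, 180].

INTERFACE

Orientations are given as [roll, pitch, yaw] about the fixed x, y, z axes, in that order (R = Rz(yaw) Ry(pitch) Rx(roll)).
In Python, from cell import env gives the robot as it stands.
- The arm moves only by the tool jog_arm, never from a script. Its argument "motion" is a list of rows, each an object of numbers: "x", "y", "z": the shift along the tool's x, y, z in cm; "ax", "ay", "az": the turn, a rotation vector about the tool's x, y, z in degrees. In form: [{"x": .., "y": .., "z": .., "ax": .., "ay": .., "az": ..}, ...]. A call has exactly 5 rows; each row shifts and turns the commanded pose from where the row before left it, along the tool's axes as they then stand; what a row does not reach is not made up. A row lasts 1/10 s, in which the tool goes at most 50 mm and 8.59 degrees, less where a joint would pass 70% of its speed; a pose out of reach is approached as far as the arm can. A call is refused whole if a number of a shift passes 5 or a number of a turn 8.59, either way. A call with a gripper value outside its range is refused whole. "claw" is the gripper command: -1 is shut, 1 is fully open, values between are in proportion, set as the call begins (left out, the last holds). The fingers move at their own pace and stop on an object; "squeeze" is the grip in N (left out, the last holds). Time passes only in rows, so rows that do not move let the fingers close, or fill a call up. It gives the time, the measured TCP pose, the force, the opening and the grip force at its end, in the units of the state.
- env.get_obs(): the state, without advancing time (a new reading comes with each control period).
- env.read_camera(name): name is "side" or "top"; returns the picture (384x512x3 uint8, red, green, blue); there is no depth.
- env.camera_params(name): a dict with "fx", "fy", "cx", "cy" (pixels), "k1" (the pictures are not rectified: a ray, as slopes to the right and down, at radius r is drawn at 1 + k1 r^2 times it, then the intrinsics apply), "extrinsics" (4x4, takes a point from world to camera coordinates). Camera axes: x right, y up, looking along -z (the intrinsics and any distortion apply to the point x, -y, -z); pixel columns grow to the right and rows downward; lengths in m; the calibration is good to about 2 mm. A picture is of the moment at which its call begins. camera_params takes no time and is no camera call.
- env.sign_off(): hands the job in; it is judged then, once.
The state is a dict: "time_s": time; "qpos": joint angles; "joint_velocities": joint speeds; "effort": joint torques, N m; "tool_pos": TCP position; "tool_rot": TCP orientation; "force": force on the tool from outside, world axes, zero at the start; "wrist_torque": the same for the moment, N m; "grip_width": finger opening in m; "grasp_force": force on a finger pad.
Only numpy, scipy, OpenCV 4.12 (cv2) and the standard library are available. Lean on these libraries where they do the work, as an engineer would, in place of code of your own. Each camera call takes 0.05 s, during which the arm holds its last target. There are 200 camera calls.

TASK

A circuit board is already lying in the test fixture. Using only the fingertips, gently swing the fixture's lid down until it is fully shut, push the slide latch at the front fully home over the lid's lip, and then press the button on the control box fully down and let it go to start the test. Do not pick anything up: the board, the control box and everything else on the bench stay where they are.

Things in the scene. Friction and masses are not known exactly. Their poses are not given: they have to be found in the camera images.
- fixture: fixed board-test fixture: grey base box 260 x 190 x 55 mm (x, y, z) with an aluminium deck, a nest with a board on the deck, a black-framed hinged lid with a clear window, and a slide latch at the front. Origin: centre of its underside, on the bench; x points from the front (latch side, towards the robot) to the back (hinge side), y to its left, z up
- lid (a joint): hinge angle of the fixture's lid: 0 = fully shut (level, on its stops), grows as it opens upward, up to 1.5 rad; it starts 0.9 to 1.35 rad open, leaning over the nest. The hinge is stiff: the 0.4 kg lid stays where it is left and takes about 4 N near its front edge to move. Shut, its top face is 83 mm above the bench
- lid_hinge (a point): point on the hinge line of the lid, middle of its width, 105 mm behind the fixture's origin (+x of the fixture) and 78 mm above the bench; the hinge line runs along the fixture's y; it is half-way through the lid's thickness
- lid_edge (a point): point on the lid: middle of the front (free) edge of its plate, on its outer (top when shut) face; moves with the lid. The plate is flat and smooth outside, 170 mm long from the hinge line to this edge, 180 mm wide, 10 mm thick; beyond the edge a steel lip goes on, 100 mm wide, 20 mm long, its top 5 mm below the plate's
- latch (a joint): travel of the slide latch along the fixture's +x (away from the robot): 0 = open, 0.026 m = fully home, its nose 18 mm over the lid's lip. Starts 0 to 5 mm; stays where it is left, takes 2 to 3 N. It blocks the lid if it is slid before the lid is shut
- latch_tab (a point): centre of the front (robot-side) face of the latch's upright steel push tab, 36 mm wide (y), 10 mm thick (x), top 104.5 mm above the bench. This point is 95 mm above the bench; the slide plate under the tab has its top at 85.5 mm, the low guides beside it at 88.5 mm. Nothing stands in front of the tab
- board: green circuit board 80 x 100 x 3 mm (about 9 mm over its parts) lying loose in the fixture's nest, already in place; origin: centre of its underside
- start_box: free-standing loose grey control box, 90 x 70 x 50 mm (x, y, z), about 0.7 kg, on rubber feet, with one round black push button and a small lamp on top; left or right of the fixture. Origin: centre of its underside; the button lies 14 mm towards its -x (the robot), the lamp, 6 mm high, 30 mm towards its +x
- start (a joint): how far the start button is pressed: 0 = out, 6 mm = fully down; springs back; about 5 N presses it fully down
- start_top (a point): centre of the button's top face, 28 mm across, 72 mm above the bench, 10 mm above its 44 mm wide round bezel; it is pressed straight down
- spool: solder spool, 60 mm across, 50 mm tall, standing on end; loose; origin at the centre of its underside
- tweezers: steel tweezers lying flat, 125 mm long, 8 mm high; loose; origin at the centre of its underside
- screwdriver: screwdriver lying flat, 170 mm long, 26 mm thick at the handle; loose; origin at the centre of its underside
- cutters: side cutters lying flat, 140 mm long, 13 mm high; loose; origin at the centre of its underside
- spare_board: a spare small circuit board lying flat on the bench, 60 x 75 x 4 mm (about 10 mm over its parts); loose; origin at the centre of its underside
- flux_bottle: small standing flux bottle, 32 mm across, 75 mm tall; loose; origin at the centre of its underside
- tape_roll: roll of amber tape lying flat, 68 mm across, 18 mm tall; loose; origin at the centre of its underside
- parts_tray: low black divided parts tray, 100 x 140 x 28 mm; loose; origin at the centre of its underside
Not all that is in view belongs to the job. Leave any pink look-alike of the start_box alone.

How it is judged (in metres and radians):
On the way, in this order (a step that is already met when the one before it is completed fails the run):
1. the lid is swung fully shut (value of joint lid below 0.02 rad), for 0.2 s.
2. the latch is pushed home over the lid's lip (value of joint lid below 0.02 rad and value of joint latch above 0.0225 m), for 0.2 s.
3. the start button is pressed down (all of step 2 and value of joint start above 0.0045 m), for 0.05 s.
At the end, for the whole second after the job is handed in: Lid shut (within 0.02 rad), then latch home (at least 22.5 of 26 mm), then button pressed at least 4.5 of 6 mm and sprung back; the board in its nest (within 8 mm), the control box within 40 mm of where it stood, nothing else picked up or pushed over 30 mm (all of step 2 and value of joint start below 0.002 m and distance of board from where it was at the start of the episode below 0.008 m and height (world z) of start_box below 0.01 m and distance of start_box from where it was at the start of the episode below 0.04 m and linear speed of start_box below 0.02 m/s); the robot touches nothing.
It fails at once if start was pressed while the lid was not shut and latched (value of joint start above 0.003 m and (value of joint lid above 0.03 rad or value of joint latch below 0.02 m)).
It fails at once if the lid was slammed (faster than 3 rad/s) (velocity of joint lid below -3 rad/s).
It fails at once if the board was lifted or shifted out of its nest (distance of board from where it was at the start of the episode above 0.008 m).
It fails at once if the start box was lifted, tipped or shoved more than 40 mm (height (world z) of start_box above 0.015 m or angle between start_box's own z axis and vertical above 0.2 rad or distance of start_box from where it was at the start of the episode above 0.04 m).
It fails at once if something else on the bench was picked up or pushed more than 30 mm (distance of any of spool, tweezers, screwdriver, cutters, spare_board, flux_bottle, tape_roll, parts_tray from where it was at the start of the episode above 0.03 m).
It also fails if it takes over 48 s, if anything falls off the work surface, if the arm or the gripper's body presses on something with over 40 N, if the wrist force passes 120 N, or if a joint passes its speed limit or range.

## Working session

There is one attempt and no reset: what is moved stays moved. The work goes in short steps, Python scripts to look and compute and a tool call to move; the robot and the scene stay as the last step left them, time stands still between calls to the robot, and variables do not carry over. Pictures are saved under pics/ and viewed, at most 10 in all, crops included, and the job is handed in when it is done.

Besides the shell and the picture viewer there is one more tool, called after "Request:" in YAML: its name, and indented under it one key for each argument. jog_arm: Moves the arm, as the interface text tells. Its arguments: {"type":"object","properties":{"motion":{"type":"array"},"claw":{"type":"number"},"squeeze":{"type":"number"}},"required":["motion"]}

```bash
mkdir -p pics; cat > h.py <<'E'
import numpy as np, cv2
from cell import env
from scipy.spatial.transform import Rotation as R
def snap(n,f):
    im=env.read_camera(n); cv2.imwrite('pics/'+f,im[:,:,::-1]); return im
def ray(n,u,v):
    p=env.camera_params(n); E=np.array(p['extrinsics'])
    d=np.array([(u-p['cx'])/p['fx'],(v-p['cy'])/p['fy']]); s=d.copy()
    for _ in range(20): s=d/(1+p['k1']*(s@s))
    r=E[:3,:3].T@np.array([s[0],-s[1],-1]); o=-E[:3,:3].T@E[:3,3]
    return o,r
def atz(n,u,v,z):
    o,r=ray(n,u,v); return o+r*(z-o[2])/r[2]
def proj(n,P):
    p=env.camera_params(n); E=np.array(p['extrinsics'])
    c=E[:3,:3]@np.array(P)+E[:3,3]; s=np.array([c[0],-c[1]])/-c[2]
    s=s*(1+p['k1']*(s@s)); return np.array([s[0]*p['fx']+p['cx'],s[1]*p['fy']+p['cy']])
E
python3 - <<'E'
from h import *
for n in('top','side'):
    im=snap(n,n+'0.png'); cv2.imwrite(f'pics/{n}0b.png',cv2.resize(im[:,:,::-1],(800,600),interpolation=cv2.INTER_CUBIC))
    print(n,ray(n,256,192))
o=env.get_obs();print(o['time_s'],o['tool_pos'],o['tool_rot'],o['force'],o['grip_width'])
E
```

```text
top (array([ 0.27964144, -0.0075565 ,  1.43590242]), array([ 1.78437744e-01,  3.43167985e-04, -9.84037060e-01]))
side (array([0.44365103, 0.82338439, 0.65439458]), array([ 0.08218565, -0.81877036, -0.56831544]))
0.1 [0.22137448 0.61060032 0.2215594 ] [-1.79899725e+02  4.50699733e-03  1.60077208e+02] [0.15685088 0.71107396 0.93514569] 0.086602446288446
```

View pics/top0b.png

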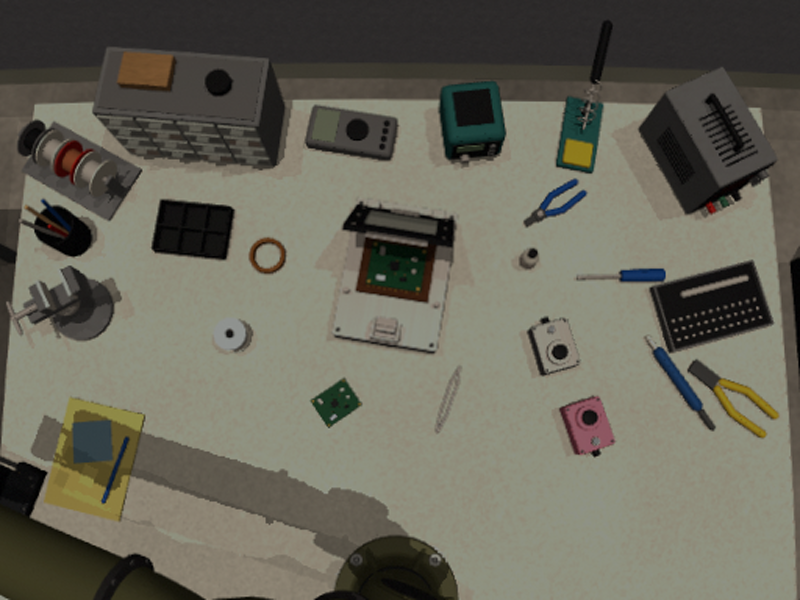

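View pics/side0b.png

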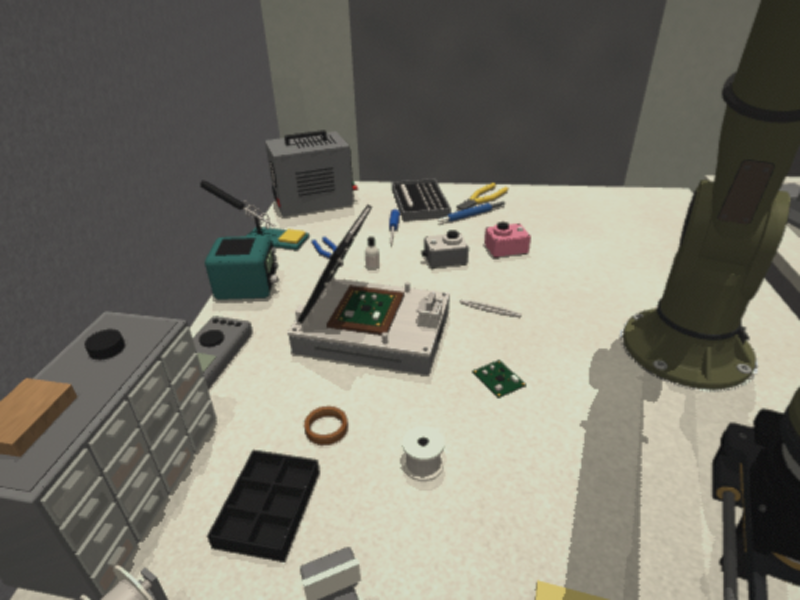

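The top view shows the fixture around (395,280) with its lid open at the hinge end. The grey start box is at (555,345), with the pink decoy below it. I'll enlarge both views.

```bash
python3 - <<'E'
import cv2
a=cv2.imread('pics/top0.png'); b=cv2.imread('pics/side0.png')
cv2.imwrite('pics/tc.png',cv2.resize(a[120:250,205:385],None,fx=4.4,fy=4.4,interpolation=cv2.INTER_CUBIC))
cv2.imwrite('pics/sc.png',cv2.resize(b[120:245,180:345],None,fx=4.8,fy=4.8,interpolation=cv2.INTER_CUBIC))
E
```

```text
(no output)
```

View pics/tc.png

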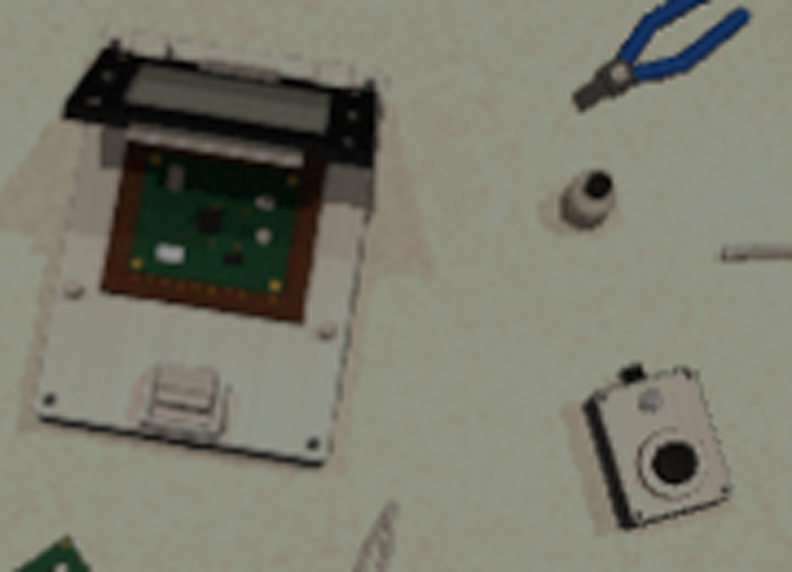

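View pics/sc.png

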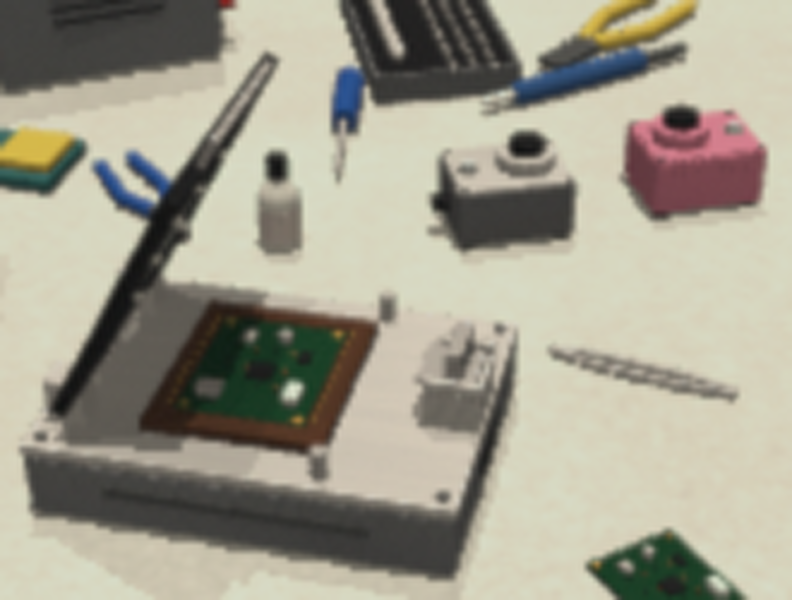

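The crops show these top-crop pixels: front deck corners (36,415) and (326,465), latch tab about (183,395), button (675,463), lamp (651,401), and lid free-edge corners (64,115) and (372,165). I'll fit the pose from these.

```bash
cat > fit.py <<'E'
from h import *
from scipy.optimize import least_squares
T=lambda u,v:(205+(u+.5)/4.4-.5,120+(v+.5)/4.4-.5)
S=lambda u,v:(180+(u+.5)/4.8-.5,120+(v+.5)/4.8-.5)
def F(q,P):
    c,s=np.cos(q[2]),np.sin(q[2]); return np.array([q[0]+c*P[0]-s*P[1],q[1]+s*P[0]+c*P[1],P[2]])
def lid(th,l,y,n): # l from hinge to front, n normal offset (outer +)
    return (0.105-l*np.cos(th)+n*np.sin(th), y, .078+l*np.sin(th)+n*np.cos(th))
obs=[('top',T(36,415),(-.13,.095,.055)),('top',T(326,465),(-.13,-.095,.055)),
('side',S(456,520),(-.13,.095,.055)),('side',S(517,325),(-.13,-.095,.055)),('side',S(25,447),(.13,.095,.055))]
def res(q):
    r=[proj(n,F(q,P))-uv for n,uv,P in obs]
    r+=[proj('top',F(q,lid(q[3],.17,s*.09,-.005)))-T(*uv) for s,uv in((1,(64,118)),(-1,(372,165)))]
    return np.ravel(r)
if __name__=='__main__':
    f=least_squares(res,[.66,0,-.1,1.1],loss='soft_l1'); q=f.x; print('q',q,np.round(f.fun.reshape(-1,2),1))
    for nm,P in(('tab',(0,0,0)),):
        pass
    for z in(.1045,):
        for uv in((153,393),(213,405),(158,408),(212,415)): 
            a=atz('top',*T(*uv),z); d=a[:2]-q[:2]; c,s=np.cos(q[2]),np.sin(q[2]); print('tab in fixture',c*d[0]+s*d[1],-s*d[0]+c*d[1],a)
    b=atz('top',*T(675,463),.072); l=atz('top',*T(651,401),.056); print('btn',b,'lamp',l,np.linalg.norm((b-l)[:2]),np.degrees(np.arctan2(*(l-b)[1::-1])))
    p=proj('side',b); print('btn in side crop',(p-[180,120])*4.8)
    for n in(.005,-.005):
      for L in(.17,.19):
        w=F(q,lid(q[3],L,0,n)); p=proj('side',w); print('edge',L,n,w,(p-[180,120])*4.8)
    print('bottle,twz',atz('top',*T(598,185),.075),atz('top',*T(392,505),.008))
    np.save('q.npy',q)
E
python3 fit.py
```

```text
q [ 0.57949541  0.00161822 -0.15947607  1.09326506] [[-0.9  0.3]
 [ 0.2 -0.1]
 [ 0.4 -1.4]
 [ 0.2  0. ]
 [-1.2  0.1]
 [-0.3 -0.3]
 [ 0.4  0.4]]
tab in fixture -0.10958325603751948 0.01883346685697345 [0.47429347 0.03761462 0.1045    ]
tab in fixture -0.11088771496800133 -0.018779398937297753 [0.4670326  0.00068619 0.1045    ]
tab in fixture -0.11825031065674593 0.014228691611480746 [0.46500515 0.03444462 0.1045    ]
tab in fixture -0.1170979154673643 -0.01919390063588623 [0.46083538 0.00126314 0.1045    ]
btn [ 0.43567156 -0.29066543  0.072     ] lamp [ 0.47743565 -0.27962614  0.056     ] 0.043198440164254996 14.806077275091846
btn in side crop [522.10436271 139.09575208]
edge 0.17 0.005 [ 0.61040879 -0.00335395  0.23128042] [209.57430723 115.79823412]
edge 0.19 0.005 [ 0.60133367 -0.00189429  0.24904306] [223.31082669  88.12723425]
edge 0.17 -0.005 [ 0.60164017 -0.00194359  0.22668454] [225.39131802 124.8634971 ]
edge 0.19 -0.005 [ 5.92565046e-01 -4.83927535e-04  2.44447184e-01] [239.3246816   97.33696153]
bottle,twz [ 0.61486814 -0.24585032  0.075     ] [ 0.41503323 -0.11624095  0.008     ]
```

Both views agree with the fit: 44 mm button to lamp, a 37 mm wide tab, and residuals near 1 px. The lid is at about 1.09 rad. First I'll square the tool to the fixture, then raise it and travel behind the lid.

Request:
jog_arm:
  motion:
    - {"z": -4,"az": -5.4}
    - {"z": -4,"az": -5.4}
    - {"x": -3,"y": -3}
    - {"x": -3,"y": -3}
    - {"x": -3,"y": -3}
  claw: -1

```text
$.motion[0]: bad value
```

Request:
jog_arm:
  motion:
    - {"x": -3,"y": -3}
    - {"x": -3,"y": -3}
    - {"x": -3,"y": -3}
    - {"x": -3,"y": -3}
    - {"x": -3,"y": -3}

```text
$.motion[0]: bad value
```

```bash
cat > st.py <<'E'
from h import *
q=np.load('q.npy'); o=env.get_obs(); p=np.array(o['tool_pos']); d=p[:2]-q[:2]; c,s=np.cos(q[2]),np.sin(q[2])
print('t',round(o['time_s'],2),'xf,yf,z cm',np.round([100*(c*d[0]+s*d[1]),100*(-s*d[0]+c*d[1]),100*p[2]],2),'rot',np.round(o['tool_rot'],2),'yaw want',180+np.degrees(q[2]),'F',np.round(o['force'],1),'grip',o['grip_width'],'q',np.round(o['qpos'],0))
E
python3 st.py
```

```text
t 0.1 xf,yf,z cm [-45.03  54.44  22.16] rot [-179.9     0.    160.08] yaw want 170.86269440604485 F [0.2 0.7 0.9] grip 0.086602446288446 q [-69.  18.  -4.  83.   1.  79.  -3.]
```

Request:
jog_arm:
  motion:
    - {"x": 0,"y": 0,"z": -4,"ax": 0,"ay": 0,"az": -5.4}
    - {"x": 0,"y": 0,"z": -4,"ax": 0,"ay": 0,"az": -5.4}
    - {"x": -3,"y": -3,"z": 0,"ax": 0,"ay": 0,"az": 0}
    - {"x": -3,"y": -3,"z": 0,"ax": 0,"ay": 0,"az": 0}
    - {"x": -3,"y": -3,"z": 0,"ax": 0,"ay": 0,"az": 0}
  claw: -1

```text
time_s: 0.6
tool_pos: [0.2968, 0.5067, 0.3023]
tool_rot: [-180.0, 0.0, 170.9]
force: [0.2, -1.3, -0.2]
grip_width: 0.0548
grasp_force: 0.0
```

Request:
jog_arm:
  motion:
    - {"x": -3,"y": -3,"z": 0,"ax": 0,"ay": 0,"az": 0}
    - {"x": -3,"y": -3,"z": 0,"ax": 0,"ay": 0,"az": 0}
    - {"x": -3,"y": -3,"z": 0,"ax": 0,"ay": 0,"az": 0}
    - {"x": -3,"y": -3,"z": 0,"ax": 0,"ay": 0,"az": 0}
    - {"x": -3,"y": -3,"z": 0,"ax": 0,"ay": 0,"az": 0}

```text
time_s: 1.1
tool_pos: [0.4211, 0.3343, 0.3022]
tool_rot: [-180.0, -0.0, 170.9]
force: [0.7, 0.4, 0.3]
grip_width: 0.0153
grasp_force: 0.0
```

```bash
python3 st.py
```

```text
t 1.1 xf,yf,z cm [-20.92  30.33  30.22] rot [-1.7998e+02 -1.0000e-02  1.7087e+02] yaw want 170.86269440604485 F [0.7 0.4 0.3] grip 0.015292504620689268 q [-48.   3.   7.  92.  -0.  85.  40.]
```

Request:
jog_arm:
  motion:
    - {"x": -2.95,"y": -3,"z": 0,"ax": 0,"ay": 0,"az": 0}
    - {"x": -2.95,"y": -3,"z": 0,"ax": 0,"ay": 0,"az": 0}
    - {"x": -2.95,"y": -3,"z": 0,"ax": 0,"ay": 0,"az": 0}
    - {"x": -2.95,"y": -3,"z": 0,"ax": 0,"ay": 0,"az": 0}
    - {"x": -2.95,"y": -3,"z": 0,"ax": 0,"ay": 0,"az": 0}

```text
time_s: 1.6
tool_pos: [0.5428, 0.163, 0.3023]
tool_rot: [-180.0, -0.0, 170.9]
force: [0.3, 0.6, 0.4]
grip_width: 0.0007
grasp_force: 0.0
```

Request:
jog_arm:
  motion:
    - {"x": -2.95,"y": -3,"z": 0,"ax": 0,"ay": 0,"az": 0}
    - {"x": -2.95,"y": -3,"z": 0,"ax": 0,"ay": 0,"az": 0}
    - {"x": -2.95,"y": -3,"z": 0,"ax": 0,"ay": 0,"az": 0}
    - {"x": -2.95,"y": -3,"z": 0,"ax": 0,"ay": 0,"az": 0}
    - {"x": -2.95,"y": -3,"z": 0,"ax": 0,"ay": 0,"az": 0}

```text
time_s: 2.1
tool_pos: [0.6647, -0.0082, 0.3021]
tool_rot: [180.0, -0.0, 170.9]
force: [-0.1, 0.4, -0.3]
grip_width: 0.0003
grasp_force: 0.0
```

```bash
python3 - <<'E'
exec(open('st.py').read())
a=snap('side','side1.png')
cv2.imwrite('pics/s1.png',cv2.resize(a[90:215,180:345,::-1],None,fx=4.8,fy=4.8,interpolation=cv2.INTER_CUBIC))
# path: TCP in fixture frame for lid angles
prev=None
for th in (1.15,1.09,1.0,.9,.8,.7,.6,.5,.4,.3,.2,.15,.1,.05,0,-.02):
    x=.105-.152*np.cos(th)+.005*np.sin(th)+.010; z=.078+.152*np.sin(th)+.005*np.cos(th); print(th,round(x*100,2),round(z*100,2))
E
```

```text
t 2.1 xf,yf,z cm [ 8.57  0.39 30.21] rot [ 1.800e+02 -3.000e-02  1.709e+02] yaw want 170.86269440604485 F [-0.1  0.4 -0.3] grip 0.0002870278612835924 q [-20.  20.  26.  74.  -8.  88.  85.]
1.15 5.75 21.88
1.09 4.91 21.51
1.0 3.71 20.86
0.9 2.44 20.02
0.8 1.27 19.05
0.7 0.2 17.97
0.6 -0.76 16.8
0.5 -1.6 15.53
0.4 -2.31 14.18
0.3 -2.87 12.77
0.2 -3.3 11.31
0.15 -3.45 10.57
0.1 -3.57 9.81
0.05 -3.66 9.06
0 -3.7 8.3
-0.02 -3.71 8.0
```

View pics/s1.png

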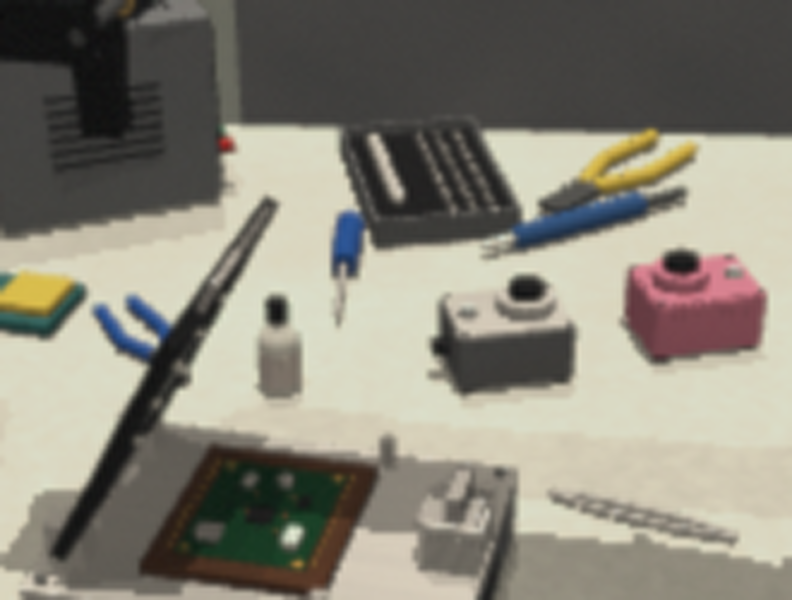

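The fingertip, at crop (103,135), is above and well behind the lid's free edge at (270,200). Next I'll descend behind it and make contact slowly.

Request:
jog_arm:
  motion:
    - {"x": 0,"y": -0.4,"z": 3,"ax": 0,"ay": 0,"az": 0}
    - {"x": 0,"y": 0,"z": 3,"ax": 0,"ay": 0,"az": 0}
    - {"x": 0,"y": 0,"z": 2.7,"ax": 0,"ay": 0,"az": 0}
    - {"x": 1,"y": 0,"z": 0,"ax": 0,"ay": 0,"az": 0}
    - {"x": 1,"y": 0,"z": 0,"ax": 0,"ay": 0,"az": 0}

```text
time_s: 2.65
tool_pos: [0.6427, -0.0074, 0.2154]
tool_rot: [-180.0, -0.1, 170.9]
force: [0.1, -0.1, 1.0]
grip_width: 0.0005
grasp_force: 0.0
```

Request:
jog_arm:
  motion:
    - {"x": 0.6,"y": 0,"z": 0,"ax": 0,"ay": 0,"az": 0}
    - {"x": 0.5,"y": 0,"z": 0,"ax": 0,"ay": 0,"az": 0}
    - {"x": 0.5,"y": 0,"z": 0,"ax": 0,"ay": 0,"az": 0}
    - {"x": 0.4,"y": 0,"z": 0,"ax": 0,"ay": 0,"az": 0}
    - {"x": 0.4,"y": 0,"z": 0,"ax": 0,"ay": 0,"az": 0}

```text
time_s: 3.15
tool_pos: [0.6207, -0.004, 0.2163]
tool_rot: [180.0, 0.2, 170.9]
force: [2.1, 0.3, -1.2]
grip_width: 0.0009
grasp_force: 1.0
```

Request:
jog_arm:
  motion:
    - {"x": 0.6,"y": 0,"z": 0.5,"ax": 0,"ay": 0,"az": 0}
    - {"x": 0.6,"y": 0,"z": 0.5,"ax": 0,"ay": 0,"az": 0}
    - {"x": 0.5,"y": 0,"z": 0.5,"ax": 0,"ay": 0,"az": 0}
    - {"x": 0.6,"y": 0,"z": 0.5,"ax": 0,"ay": 0,"az": 0}
    - {"x": 0.6,"y": 0,"z": 0.5,"ax": 0,"ay": 0,"az": 0}

```text
time_s: 3.65
tool_pos: [0.5907, 0.0008, 0.1899]
tool_rot: [-180.0, -0.0, 170.9]
force: [0.8, 0.2, 1.8]
grip_width: 0.0003
grasp_force: 0.8
```

```bash
python3 st.py
```

```text
t 3.65 xf,yf,z cm [ 1.12  0.1  18.99] rot [-1.8000e+02 -3.0000e-02  1.7087e+02] yaw want 170.86269440604485 F [0.8 0.2 1.8] grip 0.0003180487421456115 q [-24.  13.  25.  95.  -5.  73.  83.]
```

Request:
jog_arm:
  motion:
    - {"x": 0.53,"y": 0,"z": 0.54,"ax": 0,"ay": 0,"az": 0}
    - {"x": 0.53,"y": 0,"z": 0.54,"ax": 0,"ay": 0,"az": 0}
    - {"x": 0.48,"y": 0,"z": 0.58,"ax": 0,"ay": 0,"az": 0}
    - {"x": 0.48,"y": 0,"z": 0.58,"ax": 0,"ay": 0,"az": 0}
    - {"x": 0.42,"y": 0,"z": 0.63,"ax": 0,"ay": 0,"az": 0}

```text
time_s: 4.15
tool_pos: [0.567, 0.0046, 0.1614]
tool_rot: [180.0, 0.0, 170.9]
force: [0.9, -0.2, 1.2]
grip_width: 0.001
grasp_force: 0.6
```

Request:
jog_arm:
  motion:
    - {"x": 0.42,"y": 0,"z": 0.64,"ax": 0,"ay": 0,"az": 0}
    - {"x": 0.36,"y": 0,"z": 0.67,"ax": 0,"ay": 0,"az": 0}
    - {"x": 0.35,"y": 0,"z": 0.68,"ax": 0,"ay": 0,"az": 0}
    - {"x": 0.28,"y": 0,"z": 0.7,"ax": 0,"ay": 0,"az": 0}
    - {"x": 0.28,"y": 0,"z": 0.7,"ax": 0,"ay": 0,"az": 0}

```text
time_s: 4.65
tool_pos: [0.5503, 0.0073, 0.1273]
tool_rot: [-180.0, -0.0, 170.9]
force: [0.7, -0.0, 1.5]
grip_width: 0.0006
grasp_force: 0.5
```

```bash
python3 st.py
```

```text
t 4.65 xf,yf,z cm [-2.97  0.1  12.73] rot [-1.8000e+02 -1.0000e-02  1.7087e+02] yaw want 170.86269440604485 F [ 0.7 -0.   1.5] grip 0.0006486157428249304 q [-25.  11.  24. 105.  -5.  65.  81.]
```

Request:
jog_arm:
  motion:
    - {"x": 0.22,"y": 0,"z": 0.73,"ax": 0,"ay": 0,"az": 0}
    - {"x": 0.2,"y": 0,"z": 0.73,"ax": 0,"ay": 0,"az": 0}
    - {"x": 0.13,"y": 0,"z": 0.75,"ax": 0,"ay": 0,"az": 0}
    - {"x": 0.12,"y": 0,"z": 0.75,"ax": 0,"ay": 0,"az": 0}
    - {"x": 0.06,"y": 0,"z": 0.7,"ax": 0,"ay": 0,"az": 0}

```text
time_s: 5.15
tool_pos: [0.543, 0.0085, 0.0906]
tool_rot: [-180.0, -0.0, 170.9]
force: [0.0, 0.3, 0.4]
grip_width: 0.0
grasp_force: 0.4
```

Request:
jog_arm:
  motion:
    - {"x": 0,"y": 0,"z": 0.4,"ax": 0,"ay": 0,"az": 0}
    - {"x": 0,"y": 0,"z": 0.3,"ax": 0,"ay": 0,"az": 0}
    - {"x": 0,"y": 0,"z": 0.1,"ax": 0,"ay": 0,"az": 0}
    - {"x": 0,"y": 0,"z": 0.1,"ax": 0,"ay": 0,"az": 0}
    - {"x": 0,"y": 0,"z": 0,"ax": 0,"ay": 0,"az": 0}

```text
time_s: 5.65
tool_pos: [0.5432, 0.0084, 0.0834]
tool_rot: [180.0, -0.0, 170.9]
force: [-3.6, 0.5, 7.7]
grip_width: 0.0004
grasp_force: 3.7
```

Request:
jog_arm:
  motion:
    - {"x": 0,"y": 0,"z": 0.1,"ax": 0,"ay": 0,"az": 0}
    - {"x": 0,"y": 0,"z": 0.1,"ax": 0,"ay": 0,"az": 0}
    - {"x": 0,"y": 0,"z": 0.1,"ax": 0,"ay": 0,"az": 0}
    - {"x": 0,"y": 0,"z": 0,"ax": 0,"ay": 0,"az": 0}
    - {"x": 0,"y": 0,"z": 0,"ax": 0,"ay": 0,"az": 0}

```text
time_s: 6.15
tool_pos: [0.5433, 0.0084, 0.0831]
tool_rot: [179.9, -0.1, 170.9]
force: [-12.1, 0.0, 25.0]
grip_width: 0.0005
grasp_force: 12.5
```

The stop is firm at z = 83.1 mm, so the lid is shut. Next I'll lift and move to the front of the latch tab.

Request:
jog_arm:
  motion:
    - {"x": 0,"y": 0,"z": -1.5,"ax": 0,"ay": 0,"az": 0}
    - {"x": 0,"y": 0,"z": -4,"ax": 0,"ay": 0,"az": 0}
    - {"x": 2.5,"y": 0,"z": -1,"ax": 0,"ay": 0,"az": 0}
    - {"x": 3,"y": 0,"z": 0,"ax": 0,"ay": 0,"az": 0}
    - {"x": 3,"y": 0,"z": 0,"ax": 0,"ay": 0,"az": 0}

```text
time_s: 6.65
tool_pos: [0.4594, 0.0219, 0.1452]
tool_rot: [180.0, 0.1, 170.8]
force: [0.1, 0.4, -0.2]
grip_width: 0.0004
grasp_force: 0.0
```

Request:
jog_arm:
  motion:
    - {"x": 2.8,"y": 0,"z": 0,"ax": 0,"ay": 0,"az": 0}
    - {"x": 0,"y": 0,"z": 0,"ax": 0,"ay": 0,"az": 0}
    - {"x": 0,"y": 0,"z": 0,"ax": 0,"ay": 0,"az": 0}
    - {"x": 0,"y": 0,"z": 0,"ax": 0,"ay": 0,"az": 0}
    - {"x": 0,"y": 0,"z": 0,"ax": 0,"ay": 0,"az": 0}

```text
time_s: 7.15
tool_pos: [0.4328, 0.0261, 0.1445]
tool_rot: [-180.0, 0.0, 170.8]
force: [-0.1, -0.6, 0.4]
grip_width: 0.0006
grasp_force: 0.0
```

```bash
python3 - <<'E'
exec(open('st.py').read())
a=snap('side','side2.png')
cv2.imwrite('pics/s2.png',cv2.resize(a[120:245,180:345,::-1],None,fx=4.8,fy=4.8,interpolation=cv2.INTER_CUBIC))
E
```

```text
t 7.15 xf,yf,z cm [-14.87   0.08  14.45] rot [-1.7999e+02  4.0000e-02  1.7083e+02] yaw want 170.86269440604485 F [-0.1 -0.6  0.4] grip 0.0006198917055516505 q [-29.  -6.  21. 119.   2.  67.  72.]
```

View pics/s2.png

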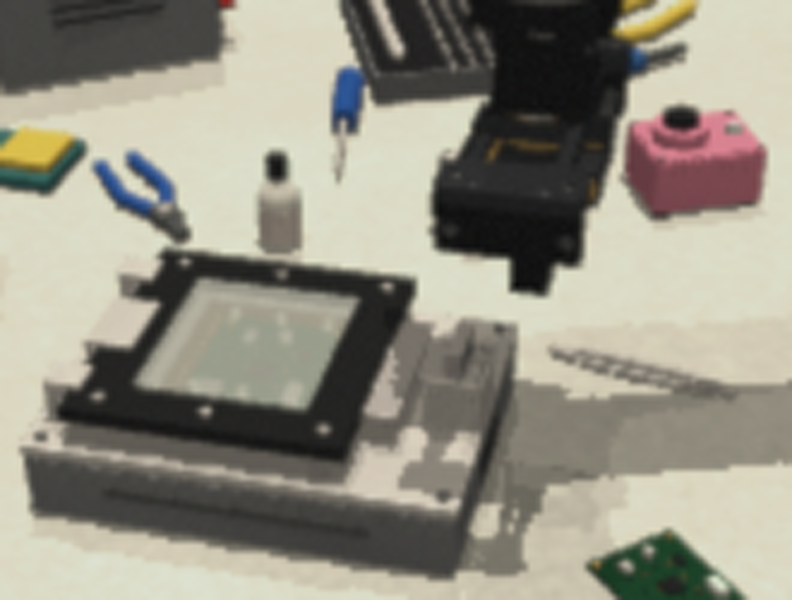

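The lid is level. The fingertip at (530,290) is in front of and above the tab at (460,345). I'll descend and push.

Request:
jog_arm:
  motion:
    - {"x": 0,"y": 0,"z": 2,"ax": 0,"ay": 0,"az": 0}
    - {"x": 0,"y": 0,"z": 2,"ax": 0,"ay": 0,"az": 0}
    - {"x": 0,"y": 0,"z": 1,"ax": 0,"ay": 0,"az": 0}
    - {"x": 0,"y": 0,"z": 0,"ax": 0,"ay": 0,"az": 0}
    - {"x": -0.5,"y": 0,"z": 0,"ax": 0,"ay": 0,"az": 0}

```text
time_s: 7.7
tool_pos: [0.437, 0.0256, 0.0946]
tool_rot: [180.0, -0.0, 170.9]
force: [-0.7, 0.4, 0.4]
grip_width: 0.0002
grasp_force: 0.0
```

Request:
jog_arm:
  motion:
    - {"x": -0.5,"y": 0,"z": 0,"ax": 0,"ay": 0,"az": 0}
    - {"x": -0.5,"y": 0,"z": 0,"ax": 0,"ay": 0,"az": 0}
    - {"x": -0.5,"y": 0,"z": 0,"ax": 0,"ay": 0,"az": 0}
    - {"x": -0.3,"y": 0,"z": 0,"ax": 0,"ay": 0,"az": 0}
    - {"x": -0.3,"y": 0,"z": 0,"ax": 0,"ay": 0,"az": 0}

```text
time_s: 8.2
tool_pos: [0.4576, 0.0222, 0.0944]
tool_rot: [180.0, -0.0, 170.9]
force: [-2.8, 0.2, 2.1]
grip_width: 0.0
grasp_force: 1.1
```

Request:
jog_arm:
  motion:
    - {"x": -0.3,"y": 0,"z": 0,"ax": 0,"ay": 0,"az": 0}
    - {"x": -0.3,"y": 0,"z": 0,"ax": 0,"ay": 0,"az": 0}
    - {"x": -0.3,"y": 0,"z": 0,"ax": 0,"ay": 0,"az": 0}
    - {"x": -0.3,"y": 0,"z": 0,"ax": 0,"ay": 0,"az": 0}
    - {"x": -0.2,"y": 0,"z": 0,"ax": 0,"ay": 0,"az": 0}

```text
time_s: 8.7
tool_pos: [0.4715, 0.0199, 0.0942]
tool_rot: [-180.0, -0.0, 170.9]
force: [-1.6, 0.2, 1.7]
grip_width: 0.0002
grasp_force: 1.1
```

```bash
python3 st.py
```

```text
t 8.7 xf,yf,z cm [-10.96   0.09   9.42] rot [-1.8000e+02 -2.0000e-02  1.7087e+02] yaw want 170.86269440604485 F [-1.6  0.2  1.7] grip 0.00021663631492752674 q [-28.   3.  23. 117.  -1.  60.  76.]
```

Request:
jog_arm:
  motion:
    - {"x": -0.25,"y": 0,"z": 0,"ax": 0,"ay": 0,"az": 0}
    - {"x": -0.2,"y": 0,"z": 0,"ax": 0,"ay": 0,"az": 0}
    - {"x": -0.15,"y": 0,"z": 0,"ax": 0,"ay": 0,"az": 0}
    - {"x": -0.1,"y": 0,"z": 0,"ax": 0,"ay": 0,"az": 0}
    - {"x": 0,"y": 0,"z": 0,"ax": 0,"ay": 0,"az": 0}

```text
time_s: 9.2
tool_pos: [0.4784, 0.0188, 0.0943]
tool_rot: [-180.0, 0.0, 170.9]
force: [-2.0, 0.7, -0.1]
grip_width: 0.0005
grasp_force: 0.7
```

Request:
jog_arm:
  motion:
    - {"x": -0.15,"y": 0,"z": 0,"ax": 0,"ay": 0,"az": 0}
    - {"x": -0.15,"y": 0,"z": 0,"ax": 0,"ay": 0,"az": 0}
    - {"x": -0.1,"y": 0,"z": 0,"ax": 0,"ay": 0,"az": 0}
    - {"x": -0.1,"y": 0,"z": 0,"ax": 0,"ay": 0,"az": 0}
    - {"x": 0,"y": 0,"z": 0,"ax": 0,"ay": 0,"az": 0}

```text
time_s: 9.7
tool_pos: [0.4788, 0.0188, 0.0941]
tool_rot: [-180.0, -0.6, 170.9]
force: [-13.8, 1.9, 11.2]
grip_width: -0.0
grasp_force: 7.3
```

The latch hit its end stop at the expected position. I'll back off and lift.

Request:
jog_arm:
  motion:
    - {"x": 1,"y": 0,"z": 0,"ax": 0,"ay": 0,"az": 0}
    - {"x": 1,"y": 0,"z": 0,"ax": 0,"ay": 0,"az": 0}
    - {"x": 0,"y": 0,"z": -3,"ax": 0,"ay": 0,"az": 0}
    - {"x": 0,"y": 0,"z": -3,"ax": 0,"ay": 0,"az": 0}
    - {"x": 0,"y": 0,"z": 0,"ax": 0,"ay": 0,"az": 0}

```text
time_s: 10.2
tool_pos: [0.4667, 0.0216, 0.1586]
tool_rot: [179.8, 0.5, 170.9]
force: [0.3, 0.1, -0.3]
grip_width: 0.0003
grasp_force: 0.0
```

```bash
cat > to.py <<'E'
from h import *
b=np.array([.43567,-.29067,.072]); o=env.get_obs()
M=R.from_euler('xyz',o['tool_rot'],degrees=True); print('tool delta cm to button top',100*M.inv().apply(b-o['tool_pos']),o['force'],o['tool_rot'])
E
python3 to.py; python3 - <<'E'
from h import *
from fit import S
# independent box check from the side view: button centre crop px (525,145)->z .072
print(atz('side',*S(526,141),.072))
a=snap('side','s3f.png'); b=snap('top','t3f.png')
c=cv2.resize(a[170:230,255:300],None,fx=8,fy=8,interpolation=cv2.INTER_CUBIC)
d=cv2.resize(b[195:225,225:265],None,fx=10,fy=10,interpolation=cv2.INTER_CUBIC)
h=max(c.shape[0],d.shape[0]); z=np.zeros((h,c.shape[1]+d.shape[1],3),np.uint8); z[:c.shape[0],:c.shape[1]]=c; z[:d.shape[0],c.shape[1]:]=d
cv2.imwrite('pics/l3.png',z[:,:,::-1])
E
```

```text
tool delta cm to button top [ -1.81174687 -31.3522536    8.5675196 ] [ 0.34071956  0.09867168 -0.34654353] [179.79588891   0.51640545 170.86758466]
[ 0.43420282 -0.29074568  0.072     ]
```

View pics/l3.png

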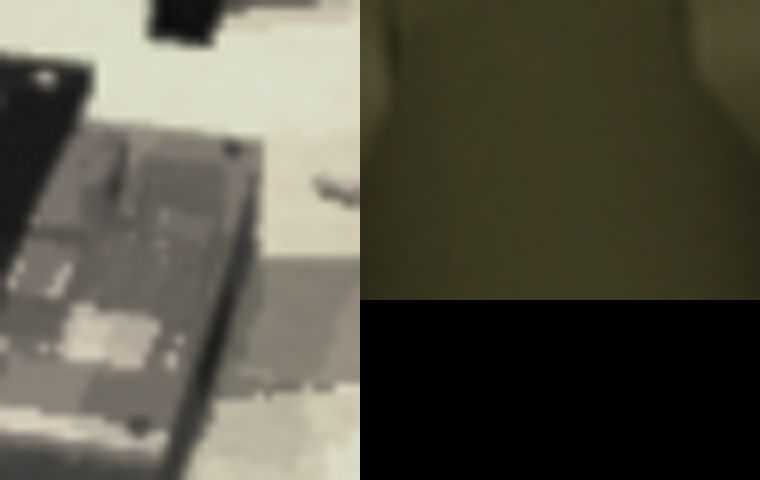

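The tab, now at (118,180), has slid over to the lid's lip. The top view is hidden by the arm. Both cameras' button estimates agree within 2 mm, so I'll move over the button.

Request:
jog_arm:
  motion:
    - {"x": -0.23,"y": -3.92,"z": 0,"ax": 0,"ay": 0,"az": 0}
    - {"x": -0.23,"y": -3.92,"z": 0,"ax": 0,"ay": 0,"az": 0}
    - {"x": -0.23,"y": -3.92,"z": 0,"ax": 0,"ay": 0,"az": 0}
    - {"x": -0.23,"y": -3.92,"z": 0,"ax": 0,"ay": 0,"az": 0}
    - {"x": -0.23,"y": -3.92,"z": 0,"ax": 0,"ay": 0,"az": 0}

```text
time_s: 10.8
tool_pos: [0.4426, -0.1754, 0.1532]
tool_rot: [180.0, -0.1, 170.9]
force: [0.3, 0.1, 0.4]
grip_width: 0.0008
grasp_force: 0.0
```

Request:
jog_arm:
  motion:
    - {"x": -0.22,"y": -3.92,"z": 0,"ax": 0,"ay": 0,"az": 0}
    - {"x": -0.22,"y": -3.92,"z": 0,"ax": 0,"ay": 0,"az": 0}
    - {"x": -0.22,"y": -3.91,"z": 0,"ax": 0,"ay": 0,"az": 0}
    - {"x": 0,"y": 0,"z": 2,"ax": 0,"ay": 0,"az": 0}
    - {"x": 0,"y": 0,"z": 2,"ax": 0,"ay": 0,"az": 0}

```text
time_s: 11.3
tool_pos: [0.4307, -0.2928, 0.1131]
tool_rot: [-179.9, -0.0, 170.7]
force: [1.3, 0.5, 0.5]
grip_width: 0.0004
grasp_force: 0.0
```

```bash
python3 to.py; python3 - <<'E'
from h import *
a=snap('side','s4f.png')
cv2.imwrite('pics/s4.png',cv2.resize(a[120:200,230:345,::-1],None,fx=6,fy=6,interpolation=cv2.INTER_CUBIC))
E
```

```text
tool delta cm to button top [-0.4602602   0.29657865  4.10470896] [1.28487133 0.53922718 0.45293258] [-1.79946885e+02 -8.97205074e-03  1.70673491e+02]
```

View pics/s4.png

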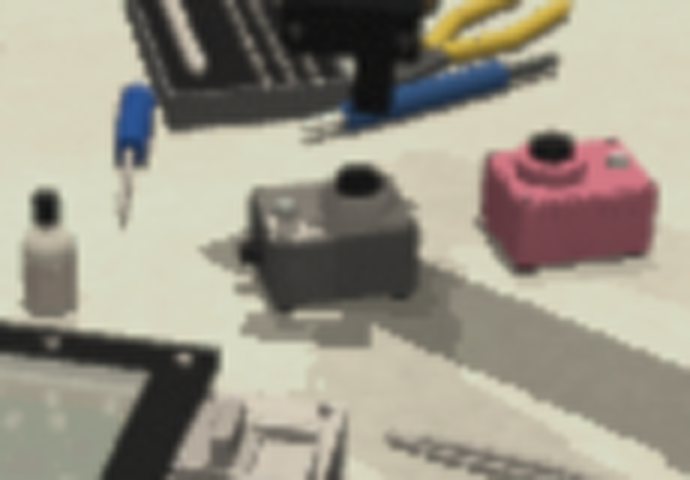

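The finger, at (375,110), is above the button at (358,180), and the latch is home at the lid. I'll correct the small offset and press.

Request:
jog_arm:
  motion:
    - {"x": -0.4,"y": 0.3,"z": 1,"ax": 0,"ay": 0,"az": 0}
    - {"x": 0,"y": 0,"z": 1.5,"ax": 0,"ay": 0,"az": 0}
    - {"x": 0,"y": 0,"z": 1,"ax": 0,"ay": 0,"az": 0}
    - {"x": 0,"y": 0,"z": 0.3,"ax": 0,"ay": 0,"az": 0}
    - {"x": 0,"y": 0,"z": 0,"ax": 0,"ay": 0,"az": 0}

```text
time_s: 11.85
tool_pos: [0.4358, -0.2887, 0.0759]
tool_rot: [180.0, -0.0, 170.9]
force: [0.1, 0.2, -0.1]
grip_width: 0.0005
grasp_force: 0.0
```

```bash
python3 to.py
```

```text
tool delta cm to button top [-0.020779   -0.19955208  0.39108791] [ 0.10033562  0.19433203 -0.09166664] [ 1.79997515e+02 -4.71835313e-02  1.70878633e+02]
```

Request:
jog_arm:
  motion:
    - {"x": 0,"y": -0.2,"z": 0.25,"ax": 0,"ay": 0,"az": 0}
    - {"x": 0,"y": 0,"z": 0.25,"ax": 0,"ay": 0,"az": 0}
    - {"x": 0,"y": 0,"z": 0.25,"ax": 0,"ay": 0,"az": 0}
    - {"x": 0,"y": 0,"z": 0.2,"ax": 0,"ay": 0,"az": 0}
    - {"x": 0,"y": 0,"z": 0,"ax": 0,"ay": 0,"az": 0}

```text
time_s: 12.35
tool_pos: [0.4362, -0.2914, 0.0673]
tool_rot: [-180.0, 0.1, 170.9]
force: [-1.2, -1.7, 4.0]
grip_width: 0.0006
grasp_force: 2.2
```

Request:
jog_arm:
  motion:
    - {"x": 0,"y": 0,"z": 0.15,"ax": 0,"ay": 0,"az": 0}
    - {"x": 0,"y": 0,"z": 0.15,"ax": 0,"ay": 0,"az": 0}
    - {"x": 0,"y": 0,"z": 0.1,"ax": 0,"ay": 0,"az": 0}
    - {"x": 0,"y": 0,"z": 0,"ax": 0,"ay": 0,"az": 0}
    - {"x": 0,"y": 0,"z": 0,"ax": 0,"ay": 0,"az": 0}

```text
time_s: 12.85
tool_pos: [0.4363, -0.2916, 0.066]
tool_rot: [179.9, 0.1, 170.8]
force: [-5.8, 2.6, 26.4]
grip_width: 0.0005
grasp_force: 13.1
```

The button bottomed out at z = 66 mm (6 mm travel, 26 N). I'll release it and retreat straight up.

Request:
jog_arm:
  motion:
    - {"x": 0,"y": 0,"z": -0.5,"ax": 0,"ay": 0,"az": 0}
    - {"x": 0,"y": 0,"z": -2,"ax": 0,"ay": 0,"az": 0}
    - {"x": 0,"y": 0,"z": -4,"ax": 0,"ay": 0,"az": 0}
    - {"x": 0,"y": 0,"z": -4,"ax": 0,"ay": 0,"az": 0}
    - {"x": 0,"y": 0,"z": 0,"ax": 0,"ay": 0,"az": 0}

```text
time_s: 13.35
tool_pos: [0.4385, -0.2922, 0.1726]
tool_rot: [-180.0, 0.5, 170.9]
force: [1.0, 0.0, 0.5]
grip_width: 0.0005
grasp_force: 0.0
```

```bash
python3 - <<'E'
from h import *
a=snap('side','s5f.png')
cv2.imwrite('pics/s5.png',cv2.resize(a[140:240,180:345,::-1],None,fx=4.8,fy=4.8,interpolation=cv2.INTER_CUBIC))
E
```

```text
(no output)
```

View pics/s5.png

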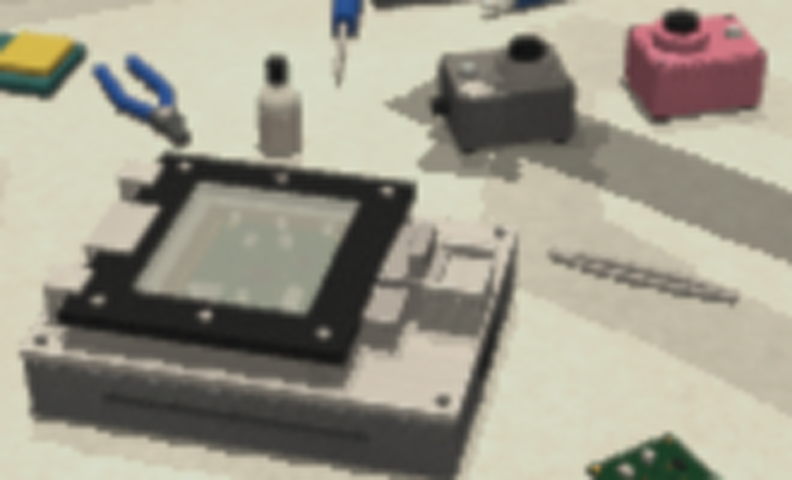

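The lid is shut, the latch tab at (420,245) is over the lip, and the box has not moved, with its button back up at (525,48). I'm handing in.

```bash
python3 -c "
from cell import env; print(env.sign_off())"
```

```text
the job is handed in; nothing more can be done
None
```

I shut the lid, pushed the latch to its end stop, pressed the start button to its full 6 mm and released it, and handed the job in at about 13.4 s; the hand-in returned no verdict.

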